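Clamp a plaster mould: snug plus an eighth of a turn

TASK

Swing the clamp arm over the plaster mould until it meets its stop, then screw the hand knob down clockwise until you feel the resistance rise sharply as the foot bears on the mould, and from there add about an eighth of a turn (45 degrees) and let go. Do not overtighten, not even for a moment, because plaster cracks; leave the mould in its place and do not disturb the jar, the spare mould or the brush.

Things in the scene. Friction and masses are not known exactly. Their poses are not given: they have to be found in the camera images.
- clamp: Blue steel base plate of the clamp, fixed, 310 x 170 x 20 mm. Origin: on the table, below the screw axis when the arm is at its stop (where the mould stands). x points along the plate to the steel post, 140 mm from the origin, which carries the green swing arm; z up. Post and arm reach 179 mm above the table. Four lugs 36 mm high stand round the mould's foot.
- clamp_arm (a joint): Swing of the green arm about the vertical post, rad. 0 = at its stop, knob over the mould; grows counter-clockwise from above (free end towards -y of the clamp). Starts at 0.75 to 1.25. Friction about 0.12 N m (1 N at the knob); stays where left. At angle a the knob axis is at clamp-frame x = 140 - 140 cos a, y = -140 sin a (mm).
- clamp_screw (a joint): Turn of the screw under the knob, rad: 0 at the start, clockwise from above (tightening) positive, to 6; lowers the foot 4 mm per rad, stays where left. The gap differs each time: the foot touches at 0.7 to 2.8, shown by no reading. Free turning takes 0.2-0.3 N m; at touch it rises by about 0.2 within 0.3 rad, then by 0.06 per rad. The knob sits springily on the screw (3 N m per rad).
- knob_grip (a point): Point on the knob's axis at the knob's mid-height, 209 mm above the table; moves with the arm. The black knob is round and upright, 58 mm across (60 over its ribs), 34 mm tall (192 to 226 mm above the table; it keeps its height as it turns), on a thin neck 17 mm above the arm: it can be gripped from above at any yaw. A white mark on its top shows its turn.
- clamp_head: Round free end of the green arm (42 mm across), which carries the screw, the knob and, under it, the round sprung rubber foot (42 mm across). Origin on the screw axis at the arm's underside, 153 mm above the table. x along the arm from the free end to the post, z up.
- mould: Two-part round white plaster mould, 136 mm across, with a square plywood pressure board (80 x 80 mm) on top; about 1.4 kg, loose between the lugs on the clamp base. Origin: centre of its underside, 20 mm above the table. Top of the board: 94 mm above the origin.
- spare_mould: Bystander: small loose plaster mould, 88 mm across, 58 mm tall. Origin: centre of its underside.
- slip_jar: Bystander: loose green jar with white cap, 64 mm across, 85 mm tall. Origin: centre of its underside.
- brush: Bystander: loose brush lying flat on the table on the side where the arm is parked, under 40 mm high. Origin about mid-length, on its underside; x along the brush.
There are look-alikes about, which are no part of the job. What is shaped like the mould but orange or purple is not meant.

How it is judged:
By the outcome, as a careful person would: the job done as asked, in the order asked, and still so for the second after the job is handed in, with the robot touching nothing.
It also fails if it takes over 72 s, if anything falls off the work surface, if the arm or the gripper's body presses on something with over 40 N, if the wrist force passes 120 N, or if a joint passes its speed limit or range.

ROBOT

A 6-joint arm with a two-finger parallel gripper is mounted at the origin on the work surface. World frame = base frame: x ahead of the robot, y to its left, z up, the work surface at z = 0. Lengths are in m, angles in rad, forces in N, time in s.
With the tool pointing down it reaches from about 0.425 to 0.95 m from the base axis. Payload 3.5 kg.
Tool frame: the origin (TCP) lies midway between the tips of the shut fingers; the grasp point (between the pads) lies 19 mm behind it; x points along the fingers, y is the direction in which the jaws open and shut, and the axes are right-handed (so a half turn about x gives the same grasp; the last joint's range is limited). The gripper opens to 85 mm and grips with 20 to 120 N. Pads are 22 mm wide; open, the fingers measure 114 mm over their backs; the gripper's body (76 mm by 85 mm) begins 54 mm behind the grasp point. The pads swing forward as they close: fully open they stand 13 mm farther back than shut.
Start: joints at [-1.357, 0.286, 1.577, -0, 1.279, -0.15], TCP at [0.24, -0.631, 0.231] pointing down, gripper open.
Joint ranges: [-2.77, 2.77], [-0.9, 2.22], [0.21, 2.48], [-1.53, 4.67], [0.24, 2.81], [-2.84, 2.84]. Speed limits (rad/s): [2.79, 2.79, 3.14, 3.14, 3.14, 3.14].

INTERFACE

Orientations are given as a unit quaternion [x, y, z, w].
In Python, from plant import ctrl, vision gives the robot as it stands. The module is installed in compiled form; this text tells all that it offers.
- The arm moves only by the tool play_rows, never from a script. Its arguments are lists of equal length, an entry for each row: "claw": the closure in counts, from 0 (fully open) to 255 (shut); "travel": the shift along the tool's x, y, z in m, a list of three; "dr": the turn, a rotation vector about the tool's x, y, z in rad, a list of three. In form: {"claw": [claw, ...], "travel": [[tx, ty, tz], ...], "dr": [[wx, wy, wz], ...]}. A call has 1 to 20 rows; each row is the pose to reach, as a shift and turn from the pose measured when the call began, along the tool's axes at that moment; what a row does not reach only later rows make up. A row lasts 1/10 s, in which the tool goes at most 50 mm and 8.59 degrees, less where a joint would pass 70% of its speed; a pose out of reach is approached as far as the arm can. A call with a gripper value outside its range is refused whole. The fingers move at their own pace and stop on an object; "force" is the grip in N (left out, the last holds). Time passes only in rows, so rows that repeat a pose let the fingers close. It gives the time, the measured TCP pose, the force and the opening at its end, in the units of the state.
- ctrl.get_state(): the state, without advancing time (a new reading comes with each control period).
- vision.read_camera(name): name is "scene" or "side" or "wrist"; returns a dict with "img" (480x640x3 uint8, red, green, blue), "range_z" (480x640 float32, m along the optical axis (not along the pixel's ray), 0 where there is no reading), "K" (3x3 intrinsics, pixels), "world_to_cam" (4x4, takes a point from world to camera coordinates). Camera axes: x right, y up, looking along -z (the intrinsics and any distortion apply to the point x, -y, -z); pixel columns grow to the right and rows downward; lengths in m; the calibration is good to about 2 mm. A picture is of the moment at which its call begins.
- ctrl.sign_off(): hands the job in, once; it reports no verdict.
The state is a dict: "time": time; "qpos": joint angles; "dq": joint speeds; "joint_efforts": joint torques, N m; "eef_pos": TCP position; "tcp_rot": TCP orientation; "contact_force": force on the tool from outside, world axes, zero at the start; "wrist_torque": the same for the moment, N m; "opening": opening from 0.0 (shut) to 1.0 (fully open).
Only numpy, scipy, OpenCV 4.12 (cv2) and the standard library are available. Lean on these libraries where they do the work, as an engineer would, in place of code of your own. Each camera call takes 0.05 s, during which the arm holds its last target.

## Working session

There is one attempt and no reset: what is moved stays moved. The work goes in short steps, Python scripts to look and compute and a tool call to move; the robot and the scene stay as the last step left them, time stands still between calls to the robot, and variables do not carry over. Pictures are saved under pics/ and viewed, and the job is handed in when it is done.

Besides the shell and the picture viewer there is one more tool, called after ">>>" as name(argument=value, ...) on one line, values as JSON. play_rows: Moves the arm, as the interface text tells. Its arguments: {"type":"object","properties":{"claw":{"type":"array","items":{"type":"number"}},"travel":{"type":"array","items":{"type":"array","items":{"type":"number"}}},"dr":{"type":"array","items":{"type":"array","items":{"type":"number"}}},"force":{"type":"number"}},"required":["claw","travel","dr"]}

```bash
mkdir -p pics
cat > h.py <<'E'
import numpy as np, cv2
from plant import ctrl, vision
def snap(n,f):
    d=vision.read_camera(n); cv2.imwrite('pics/'+f,d['img'][:,:,::-1]); np.savez('pics/'+f+'.npz',**d); return d
def cloud(d):
    K=d['K'];z=d['range_z'];v,u=np.mgrid[0:480,0:640]
    x=(u-K[0,2])/K[0,0]*z;y=(v-K[1,2])/K[1,1]*z
    p=np.stack([x,-y,-z,np.ones_like(z)],-1)
    return (p@np.linalg.inv(d['world_to_cam']).T)[...,:3]
E
python3 - <<'E'
from h import *
for n in ['scene','side','wrist']:
    d=snap(n,n+'0.png'); print(n,d['K'].tolist(),np.linalg.inv(d['world_to_cam']).round(3).tolist(),d.keys())
print(ctrl.get_state())
E
```

```text
scene [[480.8248152428785, 0.0, 314.1352715192269], [0.0, 480.8248152428785, 257.02960543084254], [0.0, 0.0, 1.0]] [[-0.887, -0.3, 0.351, 0.922], [0.462, -0.565, 0.683, 0.708], [-0.007, 0.768, 0.64, 0.702], [0.0, 0.0, 0.0, 1.0]] dict_keys(['img', 'range_z', 'K', 'world_to_cam'])
side [[577.5648555379473, 0.0, 321.743727056042], [0.0, 577.5648555379473, 240.09325590972776], [0.0, 0.0, 1.0]] [[-0.904, 0.335, -0.264, 0.261], [-0.426, -0.699, 0.574, 0.854], [0.008, 0.632, 0.775, 1.129], [0.0, 0.0, 0.0, 1.0]] dict_keys(['img', 'range_z', 'K', 'world_to_cam'])
wrist [[426.86990063154974, 0.0, 320.81537690767266], [0.0, 426.86990063154974, 230.9326310435484], [0.0, 0.0, 1.0]] [[0.356, 0.89, 0.286, 0.312], [-0.935, 0.339, 0.107, -0.603], [-0.002, -0.305, 0.952, 0.373], [0.0, 0.0, 0.0, 1.0]] dict_keys(['img', 'range_z', 'K', 'world_to_cam'])
{'time': 0.15, 'qpos': array([-1.35701621e+00,  2.87026299e-01,  1.57784016e+00,  2.68221977e-05,
        1.27861485e+00, -1.50056361e-01]), 'dq': array([-0.00045527, -0.00127687, -0.00466246, -0.00087417, -0.00044559,
       -0.00034628]), 'joint_efforts': array([ 3.97990279e-04, -4.06606078e+01, -2.93140662e+01, -1.47116152e-04,
        3.94613977e-03, -1.77219630e-05]), 'eef_pos': array([ 0.24009499, -0.63030683,  0.23022248]), 'tcp_rot': array([-0.69542642, -0.12859222,  0.69545081, -0.12725683]), 'contact_force': array([ 0.11329103, -0.00685107,  0.00327747]), 'wrist_torque': array([-0.03910857, -0.0101377 ,  0.02469626]), 'opening': 0.9996884266483871}
```

View pics/scene0.png

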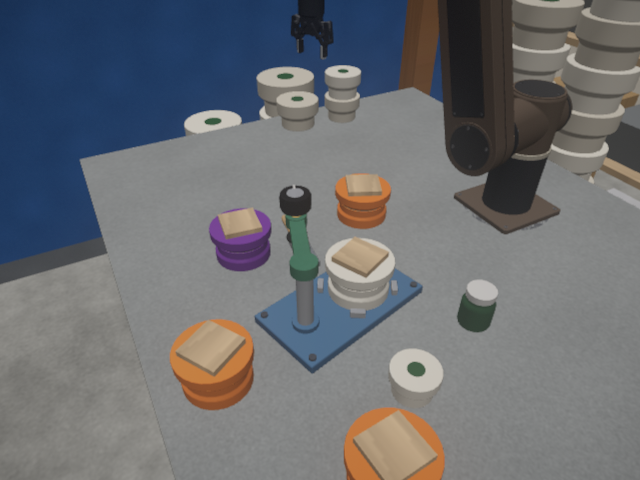

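View pics/side0.png

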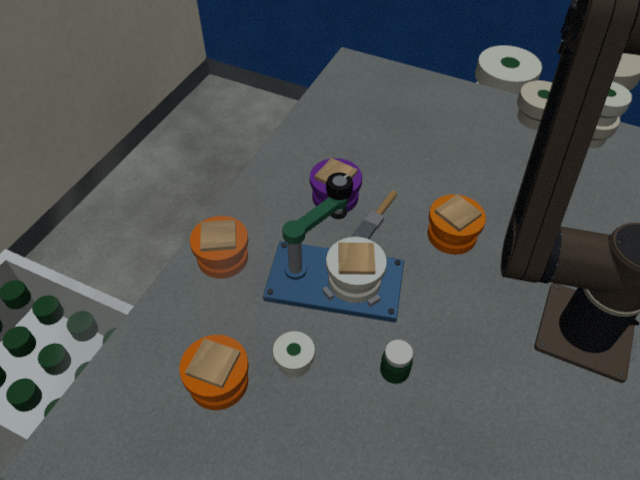

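View pics/wrist0.png

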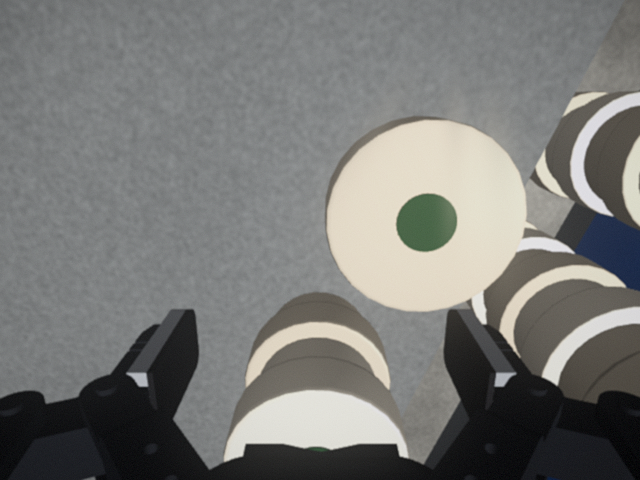

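The clamp's knob is at (295,200) in the scene view and (340,186) in the side view. The white mould sits at (360,262) in the scene view, on the blue plate. Next I measure these.

Run:
```python
from h import *
for n in ['scene','side']:
    d=dict(np.load(f'pics/{n}0.png.npz'));P=cloud(d);I=d['img'].astype(int)
    hsv=cv2.cvtColor(d['img'],cv2.COLOR_RGB2HSV).astype(int)
    R,G,B=I[...,0],I[...,1],I[...,2]; ok=d['range_z']>0
    box=(P[...,0]>.3)&(P[...,0]<1.1)&(P[...,1]>-.45)&(P[...,1]<.4)&ok
    blue=box&(B>R*1.6)&(B>G*1.2)&(P[...,2]<.03)&(P[...,2]>.01)
    r=cv2.minAreaRect((P[blue][:,:2]*1000).astype(np.float32)); print(n,'blue',r,np.median(P[blue][:,2]),blue.sum())
    knob=box&(P[...,2]>.2)&(P[...,2]<.235)&(I.max(-1)<70)
    top=box&(P[...,2]>.219)&(P[...,2]<.235)
    for nm,m in (('knob',knob),('top',top)):
        nn,l,st,c=cv2.connectedComponentsWithStats(m.astype(np.uint8))
        for i in range(1,nn):
            if st[i,4]>50:
                q=P[l==i]; print(nm,st[i],np.median(q,0).round(4),cv2.minEnclosingCircle((q[:,:2]*1000).astype(np.float32)))
    green=box&(G>R*1.2)&(G>B*1.1)&(P[...,2]>.17)&(P[...,2]<.19)
    q=P[green]; print('green',len(q),np.median(q,0), cv2.minAreaRect((q[:,:2]*1000).astype(np.float32)))
    board=box&(P[...,2]>.106)&(P[...,2]<.122)&(R>B*1.25)
    nn,l,st,c=cv2.connectedComponentsWithStats(board.astype(np.uint8))
    for i in range(1,nn):
        if st[i,4]>60: q=P[l==i]; print('board',c[i],cv2.minAreaRect((q[:,:2]*1000).astype(np.float32)),np.median(q[:,2]))
    # all tall things over 0.1
```

```text
scene blue ((562.7117919921875, 123.61172485351562), (307.68817138671875, 169.1954345703125), 14.58630657196045) 0.019022285195811672 4756
knob [280 186  31  27 547] [0.6151 0.0344 0.2193] ((606.304931640625, 17.240137100219727), 30.65159797668457)
top [280 185  32  20 453] [0.6066 0.0205 0.2232] ((605.6842041015625, 16.37830352783203), 29.940975189208984)
green 1097 [0.63945776 0.1143078  0.17480587] ((632.2879028320312, 93.60502624511719), (165.38648986816406, 47.044044494628906), 67.85161590576172)
board [360.06410256 256.15464744] ((517.2872314453125, 113.18836975097656), (83.11418914794922, 82.59349060058594), 24.100513458251953) 0.11294007206889906
side blue ((584.2103881835938, 36.84910583496094), (309.0954284667969, 350.9141845703125), 14.554439544677734) 0.018795200616625984 4554
knob [326 173  27  26 433] [0.5996 0.0289 0.221 ] ((606.13427734375, 15.867104530334473), 32.826717376708984)
top [326 173  27  21 388] [0.6053 0.0172 0.2233] ((605.7642822265625, 15.014280319213867), 32.02739334106445)
green 832 [0.63709463 0.10873688 0.1747167 ] ((633.223388671875, 89.24263000488281), (168.613037109375, 51.71639633178711), 70.31262969970703)
board [356.39312268 257.79460967] ((516.4232788085938, 110.97637939453125), (77.80228424072266, 84.61854553222656), 24.064678192138672) 0.11297159975147786
```

Run:
```python
from h import *
a=cv2.imread('pics/scene0.png')[150:350,200:440];b=cv2.imread('pics/side0.png')[130:330,240:480]
cv2.imwrite('pics/crop.png',np.vstack([cv2.resize(a,None,fx=3,fy=3,interpolation=2)[:300,:700],cv2.resize(b,None,fx=3,fy=3,interpolation=2)[:300,:700]]))
```

```text
(no output)
```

View pics/crop.png

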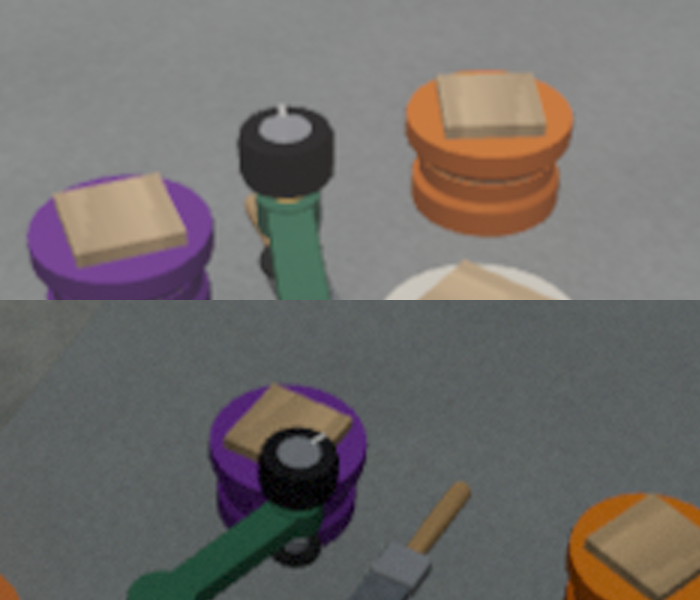

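Run:
```python
from h import *
from scipy.spatial.transform import Rotation as R
s=ctrl.get_state();M=R.from_quat(s['tcp_rot']).as_matrix();print(M.round(3))
yaw=np.degrees(np.arctan2(M[1,1],M[0,1]));q=np.degrees(s['qpos']);print('yaw y',yaw,'q1',q[0],'q6',q[5])
# assume yaw = q1 - q6 + c
c=yaw-q[0]+q[5];print('c',c)
for nm,yw,p in (('start',160.4,(.606,.016)),('end',104.6,(.5172,.112))):
    for k in(-180,0,180):
        print(nm,yw+k,'q6',(np.degrees(np.arctan2(p[1],p[0]))+c-yw-k))
```

```text
[[-0.     0.356 -0.935]
 [ 0.002 -0.935 -0.356]
 [-1.    -0.002 -0.   ]]
yaw y -69.15413303001723 q1 -77.75130156249274 q6 -8.597596155865487
c -0.0004276233899798143
start -19.599999999999994 q6 21.111980864023167
start 160.4 q6 -158.88801913597683
start 340.4 q6 -338.88801913597683
end -75.4 q6 87.61834609871974
end 104.6 q6 -92.38165390128026
end 284.6 q6 -272.3816539012803
```

>>> play_rows(claw=[0,0,0,0,0,0,0,0,0,0,0,0,0,0,0,0,0,0,0,0], travel=[[-0.03,0,0],[-0.07,0,0],[-0.07,-0.03,-0.036],[-0.07,-0.06,-0.072],[-0.07,-0.09,-0.108],[-0.07,-0.12,-0.144],[-0.07,-0.15,-0.18],[-0.07,-0.18,-0.216],[-0.07,-0.21,-0.252],[-0.07,-0.24,-0.288],[-0.07,-0.27,-0.324],[-0.07,-0.3,-0.36],[-0.07,-0.33,-0.396],[-0.07,-0.36,-0.432],[-0.07,-0.39,-0.468],[-0.07,-0.42,-0.504],[-0.07,-0.45,-0.54],[-0.07,-0.474,-0.572],[-0.07,-0.474,-0.572],[-0.07,-0.474,-0.572]], dr=[[0,0,0],[-0.14,0,0],[-0.28,0,0],[-0.42,0,0],[-0.56,0,0],[-0.7,0,0],[-0.84,0,0],[-0.98,0,0],[-1.12,0,0],[-1.26,0,0],[-1.4,0,0],[-1.54,0,0],[-1.68,0,0],[-1.82,0,0],[-1.96,0,0],[-2.1,0,0],[-2.24,0,0],[-2.38,0,0],[-2.52,0,0],[-2.66,0,0]], force=50)

```text
time: 2.15
eef_pos: [0.6062, 0.0177, 0.3004]
tcp_rot: [0.039, 0.707, -0.038, 0.705]
contact_force: [-0.6, -1.0, -1.1]
opening: 1.003
```

```bash
cat >> h.py <<'E'
from scipy.spatial.transform import Rotation as Ro
def where(tx=None,ty=None,tz=None,yaw=None):
    s=ctrl.get_state();M=Ro.from_quat(s['tcp_rot']).as_matrix()
    y=np.degrees(np.arctan2(M[1,1],M[0,1]))
    print('t',s['time'],'p',s['eef_pos'].round(4),'yaw',round(y,2),'q',s['qpos'].round(3),'F',s['contact_force'].round(2),'T',s['wrist_torque'].round(3),'op',round(s['opening'],3))
    if tx is not None:
        d=np.array([tx,ty,tz])-s['eef_pos']; print('travel',(M.T@d).round(4),'dr x',None if yaw is None else -np.radians((yaw-y+180)%360-180).round(3))
    return s,M
E
python3 -c "
from h import *
where(.606,.016,.30,155)
d=snap('wrist','w1.png')"
```

```text
t 2.15 p [0.6062 0.0177 0.3004] yaw 83.74 q [-0.139  0.093  1.674  0.002  1.377 -1.601] F [-0.63 -0.96 -1.12] T [-0.044 -0.016  0.001] op 1.003
travel [ 0.0004 -0.0017 -0.    ] dr x -1.244
```

View pics/w1.png

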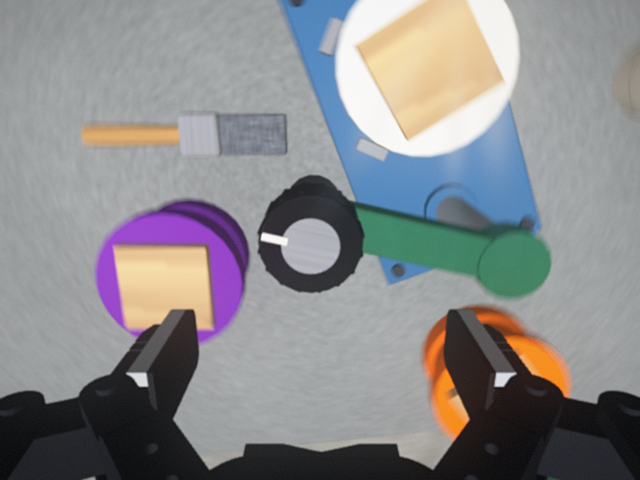

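The wrist view shows the knob top at about (311,235), with its white mark at (270,239) pointing left. The brush is at (185,133), clear of the arc at this height. I'll refine the knob centre from this view.

Run:
```python
from h import *
d=dict(np.load('pics/w1.png.npz'));P=cloud(d);ok=(d['range_z']>0)
m=ok&(P[...,2]>.218)&(P[...,2]<.235)&(abs(P[...,0]-.606)<.05)&(abs(P[...,1]-.016)<.05)
q=P[m];print(m.sum(),np.median(q,0),cv2.minEnclosingCircle((q[:,:2]*1000).astype(np.float32)),q.min(0),q.max(0))
I=d['img'].astype(int);mk=m&(I.min(-1)>190);c=P[mk].mean(0);print('mark',mk.sum(),c)
b=ok&(P[...,2]>.17)&(P[...,2]<.184)&(I[...,1]>1.2*I[...,0])
print(cv2.minAreaRect((P[b][:,:2]*1000).astype(np.float32)))
b=ok&(P[...,2]>.108)&(P[...,2]<.12)&(abs(P[...,0]-.517)<.07)&(abs(P[...,1]-.112)<.07)&(I[...,0]>1.2*I[...,2])
print(cv2.minAreaRect((P[b][:,:2]*1000).astype(np.float32)))
b=ok&(P[...,2]>.0)&(P[...,2]<.04)&(I[...,2]>1.5*I[...,0])
print(cv2.minAreaRect((P[b][:,:2]*1000).astype(np.float32)))
where(.606,.016,.30,148)
```

```text
8371 [0.60203366 0.01201685 0.22479593] ((604.5740356445312, 11.49962329864502), 30.38373374938965) [ 0.57419178 -0.01831789  0.21802646] [0.63451813 0.04163483 0.2277597 ]
mark 210 [ 0.59846794 -0.006832    0.22556741]
((639.84521484375, 100.7079849243164), (137.21197509765625, 46.74835968017578), 74.6374282836914)
((514.8544921875, 107.93607330322266), (78.041259765625, 79.75324249267578), 24.926300048828125)
((562.8035278320312, 122.56416320800781), (303.9654541015625, 176.2447967529297), 15.287245750427246)
t 2.2 p [0.606  0.0171 0.3005] yaw 83.89 q [-0.14   0.092  1.675  0.002  1.377 -1.604] F [ 0.37  0.07 -0.23] T [-0.004  0.016  0.034] op 0.996
travel [ 0.0005 -0.0011  0.0001] dr x -1.119
```

>>> play_rows(claw=[0,0,0,0,0,0,0,0,0,0,0,0,0,0], travel=[[0,-0.0027,0],[0,-0.0027,0],[0,-0.0027,0],[0,-0.0027,0],[0,-0.0027,0],[0,-0.0027,0],[0,-0.0027,0],[0,-0.0027,0],[0,-0.0027,0],[0.03,-0.0027,0],[0.06,-0.0027,0],[0.09,-0.0027,0],[0.1145,-0.0027,0],[0.1145,-0.0027,0]], dr=[[-0.14,0,0],[-0.28,0,0],[-0.42,0,0],[-0.56,0,0],[-0.7,0,0],[-0.84,0,0],[-0.98,0,0],[-1.119,0,0],[-1.119,0,0],[-1.119,0,0],[-1.119,0,0],[-1.119,0,0],[-1.119,0,0],[-1.119,0,0]])

```text
time: 3.6
eef_pos: [0.6025, 0.0149, 0.181]
tcp_rot: [-0.339, 0.622, 0.344, 0.616]
contact_force: [-0.3, -0.0, -0.7]
opening: 1.002
```

```bash
python3 -c "
from h import *
where(.6055,.0145,.186,148)
d=snap('wrist','w2.png');d=snap('scene','s2.png')
where()"
```

```text
t 3.6 p [0.6025 0.0149 0.181 ] yaw 147.76 q [-1.440e-01  1.810e-01  1.798e+00  2.000e-03  1.175e+00 -2.724e+00] F [-0.35 -0.04 -0.74] T [ 0.017 -0.066  0.   ] op 1.002
travel [-0.0051 -0.0026  0.0013] dr x -0.004
t 3.7 p [0.6055 0.0145 0.1861] yaw 147.85 q [-1.440e-01  1.770e-01  1.792e+00  2.000e-03  1.175e+00 -2.725e+00] F [0.09 0.14 0.38] T [ 0.017 -0.076 -0.015] op 1.001
```

View pics/w2.png

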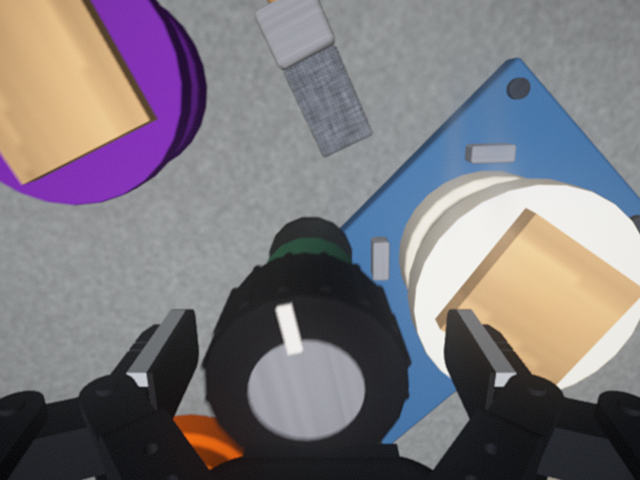

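View pics/s2.png

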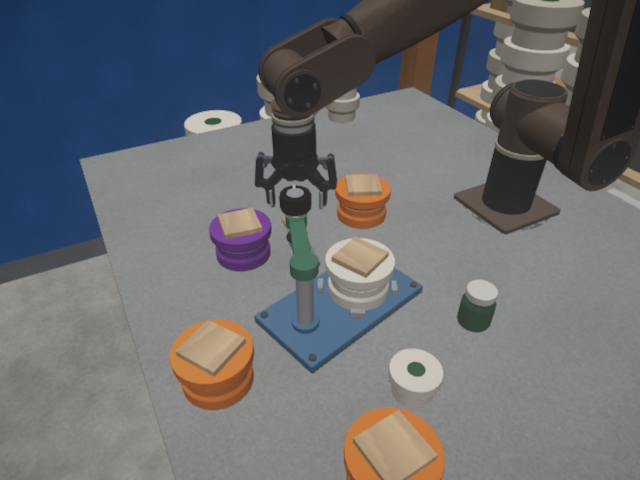

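The knob sits between the open fingers: its top disc is at (307,392) and the fingers are at (170,350) and (475,350). I'll work out the arc for pushing with one finger, with the jaws loosely caging the knob.

```bash
cat >> h.py <<'E'
def arc(phis,yaws,z=.186,off=(0,0)):
    s,M=where();y0=np.degrees(np.arctan2(M[1,1],M[0,1]))
    T=[];D=[]
    for f,w in zip(phis,yaws):
        t=np.radians(f);p=np.array([.6526+off[0]+.14*np.cos(t),.1471+off[1]+.14*np.sin(t),z])
        T.append((M.T@(p-s['eef_pos'])).round(3).tolist());D.append([round(float(-np.radians(w-y0)),2),0,0])
    print(T);print(D)
E
python3 -c "
from h import *
arc(np.linspace(250,203,18),np.linspace(148,113,18))"
```

```text
t 3.7 p [0.6055 0.0145 0.1861] yaw 147.85 q [-1.440e-01  1.770e-01  1.792e+00  2.000e-03  1.175e+00 -2.725e+00] F [0.09 0.14 0.38] T [ 0.017 -0.076 -0.015] op 1.001
[[0.0, 0.001, 0.0], [0.0, 0.008, -0.001], [0.0, 0.015, -0.002], [0.0, 0.021, -0.002], [0.0, 0.028, -0.003], [0.0, 0.035, -0.003], [0.0, 0.041, -0.002], [0.0, 0.048, -0.002], [0.0, 0.055, -0.001], [0.0, 0.062, 0.001], [0.0, 0.068, 0.002], [0.0, 0.075, 0.004], [0.0, 0.081, 0.007], [0.0, 0.087, 0.009], [0.0, 0.093, 0.012], [0.0, 0.099, 0.015], [0.0, 0.105, 0.019], [0.0, 0.111, 0.022]]
[[-0.0, 0, 0], [0.03, 0, 0], [0.07, 0, 0], [0.11, 0, 0], [0.14, 0, 0], [0.18, 0, 0], [0.21, 0, 0], [0.25, 0, 0], [0.28, 0, 0], [0.32, 0, 0], [0.36, 0, 0], [0.39, 0, 0], [0.43, 0, 0], [0.46, 0, 0], [0.5, 0, 0], [0.54, 0, 0], [0.57, 0, 0], [0.61, 0, 0]]
```

>>> play_rows(claw=[50,50,50,50,50,50,50,50,50,50,50,50,50,50,50,50,50,50,50,50], travel=[[0,0,0],[0,0,0],[0,0.001,0.0],[0.0,0.008,-0.001],[0.0,0.015,-0.002],[0.0,0.021,-0.002],[0.0,0.028,-0.003],[0.0,0.035,-0.003],[0.0,0.041,-0.002],[0.0,0.048,-0.002],[0.0,0.055,-0.001],[0.0,0.062,0.001],[0.0,0.068,0.002],[0.0,0.075,0.004],[0.0,0.081,0.007],[0.0,0.087,0.009],[0.0,0.093,0.012],[0.0,0.099,0.015],[0.0,0.105,0.019],[0.0,0.111,0.022]], dr=[[0,0,0],[0,0,0],[0,0,0],[0.03,0,0],[0.07,0,0],[0.11,0,0],[0.14,0,0],[0.18,0,0],[0.21,0,0],[0.25,0,0],[0.28,0,0],[0.32,0,0],[0.36,0,0],[0.39,0,0],[0.43,0,0],[0.46,0,0],[0.5,0,0],[0.54,0,0],[0.57,0,0],[0.61,0,0]])

```text
time: 5.7
eef_pos: [0.5235, 0.0922, 0.1873]
tcp_rot: [-0.139, 0.693, 0.14, 0.693]
contact_force: [0.1, -1.2, -0.3]
opening: 0.803
```

```bash
python3 -c "
from h import *
where();d=snap('scene','s3.png');d=snap('wrist','w3.png')
arc(np.linspace(202,195,6),np.linspace(112,105,6))
"
```

```text
t 5.7 p [0.5235 0.0922 0.1873] yaw 112.8 q [-1.700e-02  1.100e-02  1.969e+00  1.000e-03  1.162e+00 -1.987e+00] F [ 0.15 -1.25 -0.3 ] T [-0.126 -0.167 -0.045] op 0.803
t 5.8 p [0.5232 0.0927 0.1872] yaw 112.93 q [-0.017  0.011  1.969  0.002  1.163 -1.989] F [ 0.92 -0.73  0.77] T [-0.041  0.019 -0.006] op 0.808
[[0.001, 0.002, 0.0], [0.001, 0.005, 0.001], [0.001, 0.009, 0.001], [0.001, 0.012, 0.001], [0.001, 0.016, 0.001], [0.001, 0.019, 0.002]]
[[0.02, 0, 0], [0.04, 0, 0], [0.07, 0, 0], [0.09, 0, 0], [0.11, 0, 0], [0.14, 0, 0]]
```

View pics/w3.png

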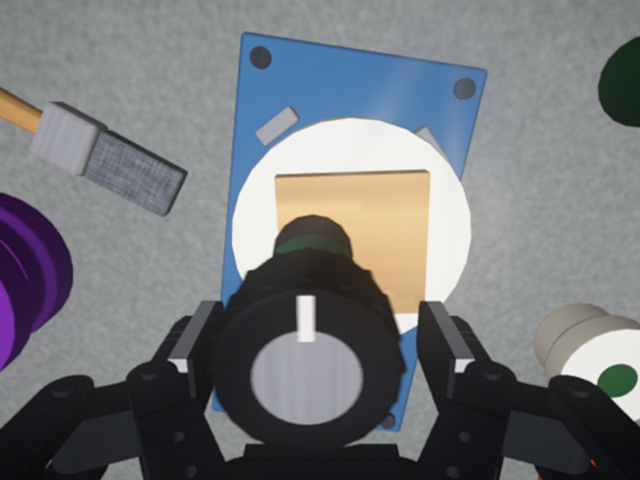

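View pics/s3.png

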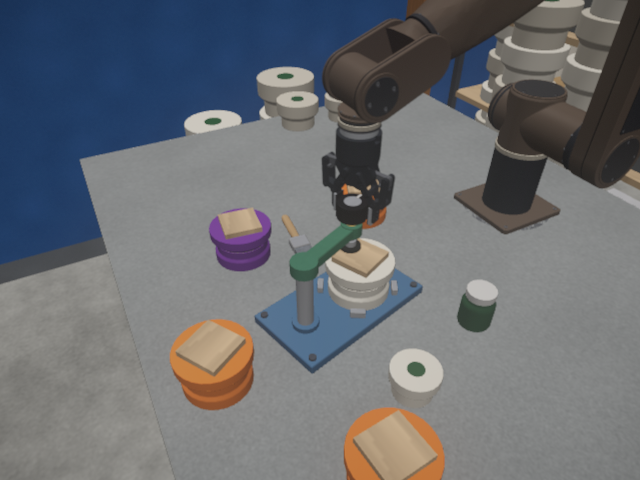

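The knob is following the left finger: it is at (306,378) in the wrist view and the finger's inner edge is at about (215,345). I'll continue toward the stop.

>>> play_rows(claw=[50,50,50,50,50,50,50], travel=[[0.001,0.002,0.0],[0.001,0.005,0.001],[0.001,0.009,0.001],[0.001,0.012,0.001],[0.001,0.016,0.001],[0.001,0.018,0.002],[0.001,0.018,0.002]], dr=[[0.02,0,0],[0.04,0,0],[0.07,0,0],[0.09,0,0],[0.11,0,0],[0.14,0,0],[0.14,0,0]])

```text
time: 6.5
eef_pos: [0.5178, 0.1105, 0.1861]
tcp_rot: [-0.091, 0.702, 0.093, 0.701]
contact_force: [-0.1, -0.4, 0.4]
opening: 0.797
```

```bash
python3 -c "
from h import *
where()"
```

```text
t 6.5 p [0.5178 0.1105 0.1861] yaw 104.9 q [ 0.017  0.008  1.974  0.003  1.161 -1.815] F [-0.07 -0.37  0.36] T [ 0.027  0.017 -0.031] op 0.797
```

Now 1.5 mm increments until the stop is felt.

>>> play_rows(claw=[50,50,50], travel=[[0,0.0015,0],[0,0.003,0],[0,0.003,0]], dr=[[0,0,0],[0,0,0],[0,0,0]])

```text
time: 6.8
eef_pos: [0.5168, 0.1134, 0.186]
tcp_rot: [-0.091, 0.702, 0.093, 0.7]
contact_force: [0.4, -1.5, 0.8]
opening: 0.807
```

>>> play_rows(claw=[50,50], travel=[[0,0.0015,0],[0,0.0015,0]], dr=[[0,0,0],[0,0,0]])

```text
time: 7.0
eef_pos: [0.5168, 0.1138, 0.1861]
tcp_rot: [-0.092, 0.702, 0.092, 0.701]
contact_force: [0.8, -5.4, 0.4]
opening: 0.806
```

>>> play_rows(claw=[50,50], travel=[[0,0.001,0],[0,0.001,0]], dr=[[0,0,0],[0,0,0]])

```text
time: 7.2
eef_pos: [0.5167, 0.1138, 0.1861]
tcp_rot: [-0.093, 0.702, 0.091, 0.701]
contact_force: [0.8, -6.0, -0.2]
opening: 0.808
```

Run:
```python
from h import *
where()
d=snap('wrist','w4.png')
for n in ['scene','side']:
    d=snap(n,n+'4.png');P=cloud(d);I=d['img'].astype(int);ok=d['range_z']>0
    R,G,B=I[...,0],I[...,1],I[...,2]
    g=ok&(G>R*1.2)&(G>B*1.1)&(P[...,2]>.172)&(P[...,2]<.19)&(abs(P[...,0]-.6)<.15)&(abs(P[...,1]-.13)<.1)
    q=P[g];print(n,len(q),cv2.minAreaRect((q[:,:2]*1000).astype(np.float32)))
a=cv2.imread('pics/scene4.png')[150:350,240:440];b=cv2.imread('pics/side4.png')[150:350,240:440]
cv2.imwrite('pics/c4.png',np.hstack([cv2.resize(a,(400,400)),cv2.resize(b,(400,400))]))
```

```text
t 7.2 p [0.5167 0.1138 0.1861] yaw 104.95 q [ 0.026  0.007  1.975 -0.003  1.16  -1.804] F [ 0.84 -6.01 -0.23] T [-0.874 -0.096  0.017] op 0.808
scene 1121 ((593.4736328125, 130.31106567382812), (176.0162353515625, 48.56275177001953), 15.699620246887207)
side 729 ((589.7677612304688, 125.97097778320312), (183.22361755371094, 52.68844985961914), 19.492572784423828)
```

View pics/w4.png

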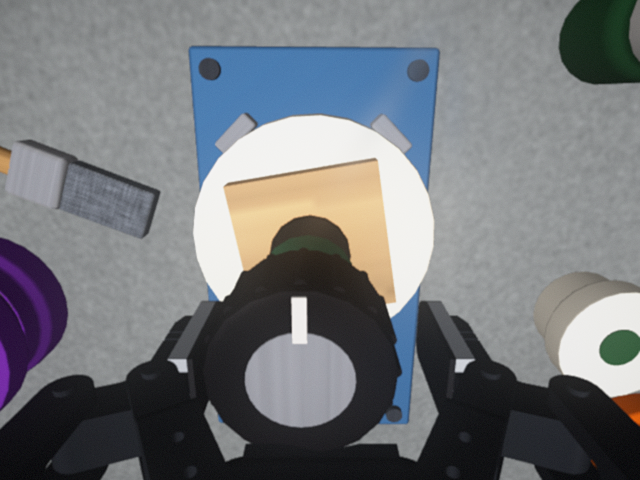

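View pics/c4.png

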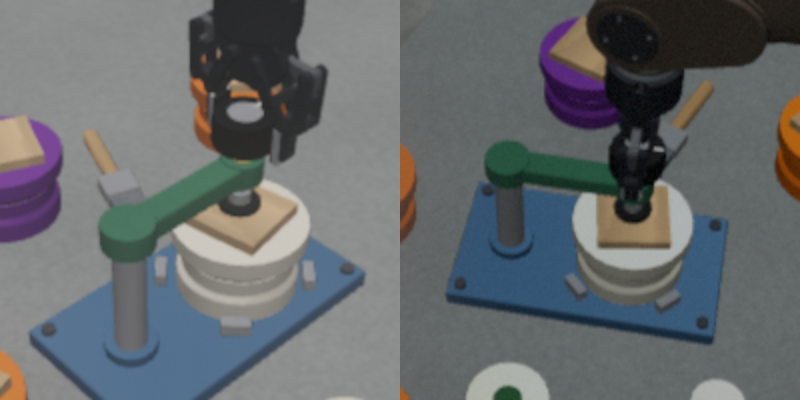

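The arm is at its stop: it lies parallel to the plate, the foot is over the board at (300,230), and the push force rose to 6 N. I'll centre the gripper on the knob before gripping.

Run:
```python
from h import *
s,M=where()
for f in ['w4.png','scene4.png']:
    d=dict(np.load(f'pics/{f}.npz'));P=cloud(d);I=d['img'].astype(int);ok=d['range_z']>0
    m=ok&(P[...,2]>.221)&(P[...,2]<.233)&(abs(P[...,0]-.5175)<.045)&(abs(P[...,1]-.110)<.045)
    g=m&(I.min(-1)>90)
    for nm,k in (('all',m),('disc',g)):
        q=P[k];c,r=cv2.minEnclosingCircle((q[:,:2]*1000).astype(np.float32))
        p=np.array([c[0]/1000,c[1]/1000,.186]);print(f,nm,k.sum(),c,r,'rel tool',(M.T@(p-s['eef_pos'])).round(4))
```

```text
t 7.35 p [0.5167 0.1138 0.1861] yaw 104.95 q [ 0.026  0.007  1.975 -0.003  1.16  -1.804] F [ 0.88 -5.11  0.35] T [-0.871 -0.136 -0.028] op 0.808
w4.png all 29235 (509.33892822265625, 110.10861206054688) 46.417762756347656 rel tool [ 0.0001 -0.0017 -0.0081]
w4.png disc 9247 (508.352294921875, 107.8087158203125) 44.49198913574219 rel tool [ 0.0001 -0.0037 -0.0096]
scene4.png all 496 (524.9334716796875, 113.85240936279297) 41.18378448486328 rel tool [ 0.0001 -0.0021  0.0079]
scene4.png disc 172 (525.72021484375, 116.8602294921875) 38.45393753051758 rel tool [0.0001 0.0006 0.0095]
```

```bash
python3 - <<'E'
from h import *
s=ctrl.get_state();M=Ro.from_quat(s['tcp_rot']).as_matrix()
for f,b in [('w4.png',(235,325,365,440)),('scene4.png',(350,190,375,215)),('w2.png',None)]:
    if b is None: continue
    d=dict(np.load(f'pics/{f}.npz'));P=cloud(d);I=d['img'].astype(int)
    g=np.zeros((480,640),np.uint8);x0,y0,x1,y1=b
    g[y0:y1,x0:x1]=(I.min(-1)[y0:y1,x0:x1]>90)
    if f=='w4.png':
        n,l,st,c=cv2.connectedComponentsWithStats(g);k=l==1+np.argmax(st[1:,4]);k[:345]=0
    else:
        n,l,st,c=cv2.connectedComponentsWithStats(g);print(st[1:]);k=l==1+np.argmax(st[1:,4])
    q=P[k];c,r=cv2.minEnclosingCircle((q[:,:2]*1000).astype(np.float32))
    print(f,k.sum(),c,r,np.median(q,0),'rel',(M.T@(np.array([c[0]/1000,c[1]/1000,.186])-s['eef_pos'])).round(4))
E
python3 -c "
import cv2;a=cv2.imread('pics/scene4.png')[170:240,320:400];cv2.imwrite('pics/c5.png',cv2.resize(a,None,fx=6,fy=6))"
```

```text
w4.png 7677 (487.7181396484375, 103.3546371459961) 48.119266510009766 [0.5181947  0.10829518 0.22532349] rel [ 0.0001 -0.0026 -0.0307]
[[353 190  11   6  42]
 [353 200  19  11 160]]
scene4.png 160 (515.6515502929688, 109.07047271728516) 18.91432762145996 [0.51718142 0.10903666 0.22398825] rel [ 0.0001 -0.0043 -0.0023]
```

View pics/c5.png

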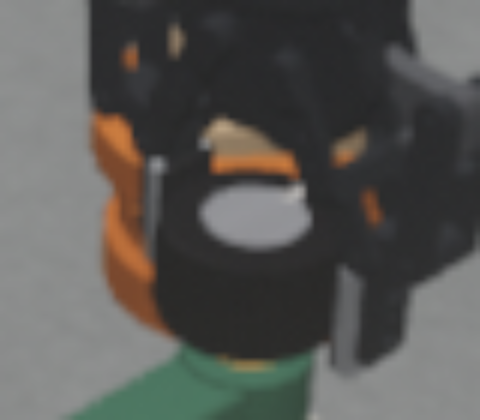

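>>> play_rows(claw=[50,50,255,255,255,255,255,255], travel=[[0,-0.004,0],[0,-0.004,0],[0,-0.004,0],[0,-0.004,0],[0,-0.004,0],[0,-0.004,0],[0,-0.004,0],[0,-0.004,0]], dr=[[0,0,0],[0,0,0],[0,0,0],[0,0,0],[0,0,0],[0,0,0],[0,0,0],[0,0,0]], force=50)

```text
time: 8.15
eef_pos: [0.5184, 0.1088, 0.187]
tcp_rot: [-0.094, 0.701, 0.09, 0.701]
contact_force: [0.2, -4.5, 1.9]
opening: 0.665
```

```bash
python3 -c "
from h import *
where();d=snap('wrist','w5.png');where()"
```

```text
t 8.15 p [0.5184 0.1088 0.187 ] yaw 104.96 q [ 0.018  0.007  1.973 -0.006  1.161 -1.812] F [ 0.24 -4.52  1.95] T [-0.759  0.018 -0.069] op 0.665
t 8.2 p [0.5184 0.1088 0.187 ] yaw 104.96 q [ 0.018  0.007  1.973 -0.006  1.161 -1.812] F [-0.3  -4.93  2.32] T [-0.756 -0.029 -0.026] op 0.665
```

View pics/w5.png

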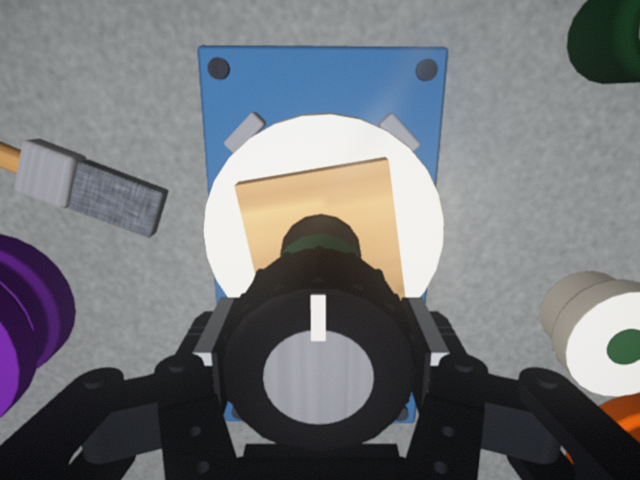

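Firm grip: the knob is centred at (318,378) with the mark upright at (318,317). I'll turn clockwise 0.6 rad first, which is below the minimum touch angle, to learn the free torque.

>>> play_rows(claw=[255,255,255,255,255,255,255,255], travel=[[0,0,0],[0,0,0],[0,0,0],[0,0,0],[0,0,0],[0,0,0],[0,0,0],[0,0,0]], dr=[[0.1,0,0],[0.2,0,0],[0.3,0,0],[0.4,0,0],[0.5,0,0],[0.6,0,0],[0.6,0,0],[0.6,0,0]])

```text
time: 9.0
eef_pos: [0.5186, 0.109, 0.1871]
tcp_rot: [0.117, 0.696, -0.12, 0.698]
contact_force: [0.7, -1.0, 0.4]
opening: 0.666
```

```bash
cat > l.py <<'E'
from h import *
s,M=where()
y=np.degrees(np.arctan2(M[1,1],M[0,1]));k=np.radians((104.96-y)%360)
print('KNOB',k.round(3),'Tz',s['wrist_torque'][2].round(3),'screw~',(k-s['wrist_torque'][2]/3).round(3),'xerr',((M.T@(np.array([.5184,.1088,.187])-s['eef_pos']))*1000).round(1))
E
python3 l.py;  python3 -c "
from h import *
d=snap('wrist','w6.png')"; python3 l.py
```

```text
t 9.0 p [0.5186 0.109  0.1871] yaw 70.72 q [ 0.018  0.007  1.973 -0.005  1.16  -1.214] F [ 0.67 -1.    0.44] T [ 0.043 -0.25   0.228] op 0.666
KNOB 0.598 Tz 0.228 screw~ 0.522 xerr [ 0.1 -0.2 -0.1]
t 9.05 p [0.5185 0.109  0.1871] yaw 70.69 q [ 0.018  0.007  1.973 -0.005  1.16  -1.214] F [ 0.36 -1.33 -1.34] T [ 0.139 -0.195  0.174] op 0.666
KNOB 0.598 Tz 0.174 screw~ 0.54 xerr [ 0.1 -0.2 -0.1]
```

View pics/w6.png

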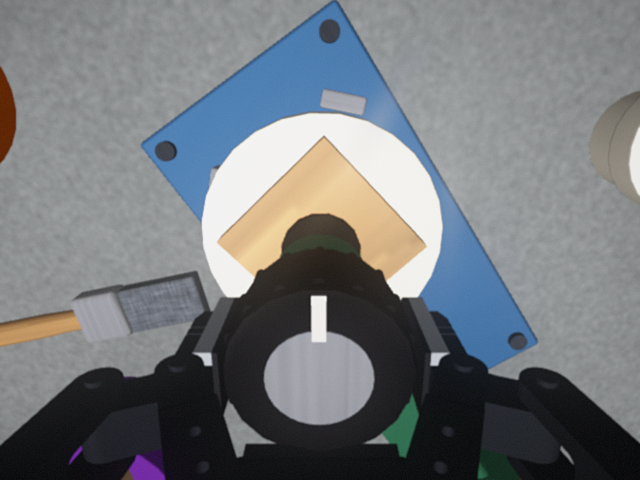

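The mark is still upright at (318,317), so there's no slip. Free torque is about 0.2 N m. From here I use small steps with averaged readings.

```bash
cat > l.py <<'E'
from h import *
T=[];F=[]
for i in range(5):
    s=ctrl.get_state();T.append(s['wrist_torque'][2]);F.append(s['contact_force'])
    if i<4: vision.read_camera('wrist')
M=Ro.from_quat(s['tcp_rot']).as_matrix()
y=np.degrees(np.arctan2(M[1,1],M[0,1]));k=np.radians((104.96-y)%360);t=np.mean(T)
print('t',s['time'],'KNOB',k.round(3),'Tz',t.round(3),'sd',np.std(T).round(3),'screw~',(k-t/3).round(3),'F',np.mean(F,0).round(1),'p',(s['eef_pos']*1000).round(1),'err',((M.T@(np.array([.5184,.1088,.187])-s['eef_pos']))*1000).round(1),'q6',s['qpos'][5].round(2))
E
python3 l.py
```

```text
t 9.25 KNOB 0.599 Tz 0.216 sd 0.023 screw~ 0.527 F [ 1.3 -0.9 -0.3] p [518.5 109.  187.1] err [ 0.1 -0.2 -0.1] q6 -1.21
```

>>> play_rows(claw=[255,255,255], travel=[[0,0,0],[0,0,0],[0,0,0]], dr=[[0.08,0,0],[0.15,0,0],[0.15,0,0]])

```text
time: 9.55
eef_pos: [0.5186, 0.109, 0.1871]
tcp_rot: [0.169, 0.685, -0.172, 0.687]
contact_force: [1.5, -0.9, -1.0]
opening: 0.666
```

```bash
python3 l.py
```

```text
t 9.75 KNOB 0.748 Tz 0.213 sd 0.037 screw~ 0.677 F [ 1.3 -1.1 -0.7] p [518.6 109.  187.1] err [ 0.1 -0.3 -0.1] q6 -1.06
```

>>> play_rows(claw=[255,255,255], travel=[[0,0,0],[0,0,0],[0,0,0]], dr=[[0.08,0,0],[0.15,0,0],[0.15,0,0]])

```text
time: 10.05
eef_pos: [0.5187, 0.1091, 0.1871]
tcp_rot: [0.22, 0.671, -0.223, 0.673]
contact_force: [1.5, -0.9, -1.1]
opening: 0.665
```

```bash
python3 l.py
```

```text
t 10.25 KNOB 0.897 Tz 0.214 sd 0.021 screw~ 0.826 F [ 1.7 -0.6 -1. ] p [518.7 109.1 187.1] err [ 0.1 -0.4 -0.1] q6 -0.91
```

>>> play_rows(claw=[255,255,255], travel=[[0,0,0],[0,0,0],[0,0,0]], dr=[[0.08,0,0],[0.15,0,0],[0.15,0,0]])

```text
time: 10.55
eef_pos: [0.5188, 0.1091, 0.1871]
tcp_rot: [0.269, 0.652, -0.272, 0.655]
contact_force: [1.8, -0.6, -2.7]
opening: 0.669
```

```bash
python3 l.py
```

```text
t 10.75 KNOB 1.046 Tz 0.235 sd 0.03 screw~ 0.967 F [ 1.7 -0.8 -0.9] p [518.8 109.1 187.1] err [ 0.1 -0.5 -0. ] q6 -0.77
```

>>> play_rows(claw=[255,255,255], travel=[[0,0,0],[0,0,0],[0,0,0]], dr=[[0.08,0,0],[0.15,0,0],[0.15,0,0]])

```text
time: 11.05
eef_pos: [0.5188, 0.1091, 0.1871]
tcp_rot: [0.317, 0.63, -0.319, 0.633]
contact_force: [2.0, -0.9, -0.4]
opening: 0.667
```

```bash
python3 l.py
```

```text
t 11.25 KNOB 1.194 Tz 0.217 sd 0.035 screw~ 1.122 F [ 1.9 -0.5 -1. ] p [518.9 109.1 187.1] err [ 0.1 -0.6 -0. ] q6 -0.62
```

>>> play_rows(claw=[255,255,255], travel=[[0,0,0],[0,0,0],[0,0,0]], dr=[[0.08,0,0],[0.15,0,0],[0.15,0,0]])

```text
time: 11.55
eef_pos: [0.5189, 0.1091, 0.1871]
tcp_rot: [0.363, 0.604, -0.365, 0.608]
contact_force: [2.0, -0.7, -1.4]
opening: 0.664
```

```bash
python3 l.py
```

```text
t 11.75 KNOB 1.343 Tz 0.227 sd 0.014 screw~ 1.267 F [ 2.4 -0.6 -1.5] p [518.9 109.1 187.1] err [ 0.1 -0.6  0. ] q6 -0.47
```

>>> play_rows(claw=[255,255,255], travel=[[0,0,0],[0,0,0],[0,0,0]], dr=[[0.08,0,0],[0.15,0,0],[0.15,0,0]])

```text
time: 12.05
eef_pos: [0.519, 0.1091, 0.1871]
tcp_rot: [0.407, 0.576, -0.409, 0.579]
contact_force: [2.3, -1.3, -0.8]
opening: 0.663
```

```bash
python3 l.py
```

```text
t 12.25 KNOB 1.492 Tz 0.263 sd 0.024 screw~ 1.404 F [ 2.1 -0.5 -0.9] p [519.  109.1 187.1] err [ 0.1 -0.7  0.1] q6 -0.32
```

>>> play_rows(claw=[255,255,255], travel=[[0,0,0],[0,0,0],[0,0,0]], dr=[[0.08,0,0],[0.15,0,0],[0.15,0,0]])

```text
time: 12.55
eef_pos: [0.5191, 0.109, 0.1872]
tcp_rot: [0.449, 0.544, -0.451, 0.547]
contact_force: [2.5, -1.0, -1.1]
opening: 0.659
```

```bash
python3 l.py
```

```text
t 12.75 KNOB 1.64 Tz 0.384 sd 0.007 screw~ 1.513 F [ 2.8 -0.4 -1.1] p [519.1 109.  187.2] err [ 0.2 -0.7  0.1] q6 -0.17
```

>>> play_rows(claw=[255,255,255], travel=[[0,0,0],[0,0,0],[0,0,0]], dr=[[0.08,0,0],[0.15,0,0],[0.15,0,0]])

```text
time: 13.05
eef_pos: [0.5192, 0.109, 0.1873]
tcp_rot: [0.489, 0.509, -0.49, 0.513]
contact_force: [2.3, -1.0, -0.7]
opening: 0.668
```

```bash
python3 l.py
```

```text
t 13.25 KNOB 1.789 Tz 0.41 sd 0.027 screw~ 1.652 F [ 2.4 -0.5 -1.1] p [519.1 109.  187.3] err [ 0.3 -0.7  0.2] q6 -0.02
```

Torque rose sharply from about 0.22 to 0.40 N m. I estimate touch at a screw angle of about 1.35, so the target is about 2.13, which is about 2.28 at the knob. I'll advance 0.25 rad and check.

>>> play_rows(claw=[255,255,255,255], travel=[[0,0,0],[0,0,0],[0,0,0],[0,0,0]], dr=[[0.08,0,0],[0.16,0,0],[0.25,0,0],[0.25,0,0]])

```text
time: 13.65
eef_pos: [0.5192, 0.1089, 0.1873]
tcp_rot: [-0.549, -0.444, 0.549, -0.448]
contact_force: [2.7, -0.4, -1.1]
opening: 0.669
```

```bash
python3 l.py; python3 -c "
from h import *
d=snap('wrist','w7.png')"
```

```text
t 13.85 KNOB 2.037 Tz 0.411 sd 0.027 screw~ 1.9 F [ 3.  -0.9 -1.3] p [519.2 109.  187.3] err [ 0.3 -0.8  0.3] q6 0.23
```

View pics/w7.png

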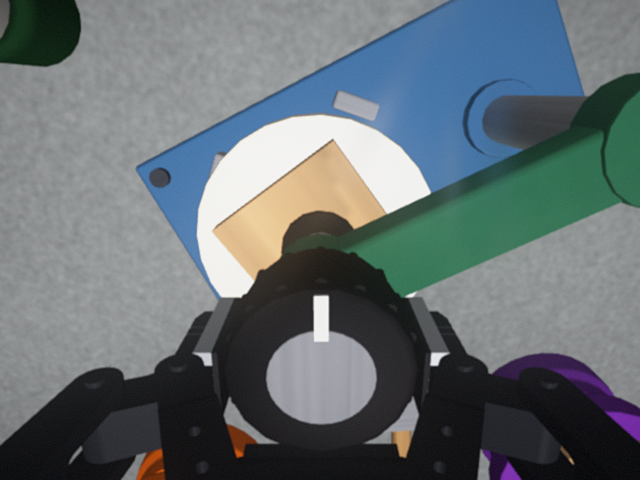

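The mark is still upright at (321,318), so no slip, and torque has levelled off at 0.41 N m. Last increment is +0.24 rad, then check.

>>> play_rows(claw=[255,255,255,255,255], travel=[[0,0,0],[0,0,0],[0,0,0],[0,0,0],[0,0,0]], dr=[[0.07,0,0],[0.14,0,0],[0.21,0,0],[0.24,0,0],[0.24,0,0]])

```text
time: 14.4
eef_pos: [0.5193, 0.1089, 0.1873]
tcp_rot: [0.598, 0.375, -0.598, 0.38]
contact_force: [2.5, -2.0, -1.2]
opening: 0.666
```

```bash
python3 l.py; python3 -c "
from h import *
s,M=where();print(M.round(3))"
```

```text
t 14.6 KNOB 2.277 Tz 0.453 sd 0.016 screw~ 2.126 F [ 3.3 -1.7 -1.2] p [519.3 108.9 187.3] err [ 0.3 -0.8  0.4] q6 0.47
t 14.6 p [0.5193 0.1089 0.1873] yaw -25.5 q [ 0.018  0.007  1.973 -0.006  1.158  0.465] F [ 3.72 -1.93 -1.18] T [-0.191 -0.655  0.435] op 0.665
[[ 0.004  0.903 -0.431]
 [-0.005 -0.43  -0.903]
 [-1.     0.005  0.003]]
```

>>> play_rows(claw=[60,30,0,0,0,0,0,0,0,0,0], travel=[[0,0,0],[0,0,0],[0,0,0],[0,0,0],[0,0,0],[-0.01,0,0],[-0.03,0,0],[-0.06,0,0],[-0.09,0,0],[-0.12,0,0],[-0.12,0,0]], dr=[[0,0,0],[0,0,0],[0,0,0],[0,0,0],[0,0,0],[0,0,0],[0,0,0],[0,0,0],[0,0,0],[0,0,0],[0,0,0]])

```text
time: 15.7
eef_pos: [0.5212, 0.1096, 0.3141]
tcp_rot: [0.601, 0.373, -0.595, 0.382]
contact_force: [0.9, 0.2, 1.2]
opening: 1.0
```

Run:
```python
from h import *
where()
d=snap('wrist','w8.png');where()
for n in ['scene','side']:
    d=snap(n,n+'8.png');P=cloud(d);I=d['img'].astype(int);ok=d['range_z']>0
    R,G,B=I[...,0],I[...,1],I[...,2]
    m=ok&(P[...,2]>.219)&(P[...,2]<.235)&(abs(P[...,0]-.52)<.05)&(abs(P[...,1]-.11)<.05)
    q=P[m];print(n,'knob',cv2.minEnclosingCircle((q[:,:2]*1000).astype(np.float32)))
    g=ok&(P[...,2]>.106)&(P[...,2]<.122)&(R>B*1.25)&(abs(P[...,0]-.52)<.1)&(abs(P[...,1]-.11)<.1)
    q=P[g];print(n,'board',cv2.minAreaRect((q[:,:2]*1000).astype(np.float32)))
a=cv2.imread('pics/scene8.png');b=cv2.imread('pics/side8.png')
cv2.imwrite('pics/c8.png',np.hstack([a[120:420,170:510],b[120:420,170:510]]))
```

```text
t 15.7 p [0.5212 0.1096 0.3141] yaw -25.5 q [ 0.019 -0.093  1.835 -0.005  1.385  0.465] F [0.88 0.25 1.19] T [-0.009 -0.002  0.009] op 1.0
t 15.75 p [0.5202 0.1096 0.3111] yaw -25.5 q [ 0.019 -0.091  1.839 -0.005  1.384  0.465] F [ 0.76 -0.21  0.33] T [ 0.012 -0.077  0.005] op 1.0
scene knob ((519.941650390625, 112.29904174804688), 30.749095916748047)
scene board ((514.5066528320312, 118.33397674560547), (82.90909576416016, 71.94859313964844), 23.53095054626465)
side knob ((520.3643798828125, 111.87177276611328), 31.52815055847168)
side board ((516.1983642578125, 111.87091827392578), (78.05218505859375, 81.97391510009766), 24.63740348815918)
```

View pics/w8.png

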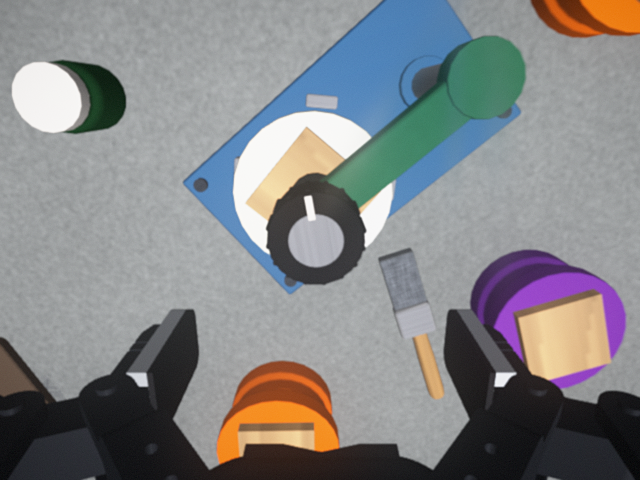

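View pics/c8.png

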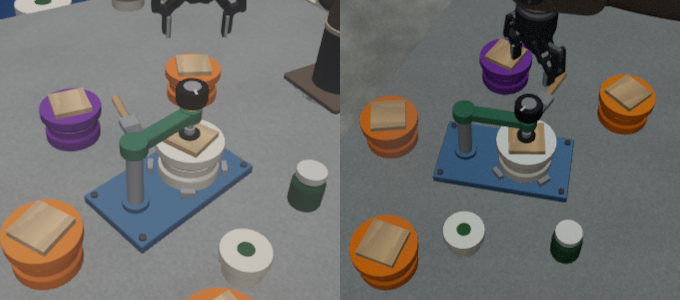

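```bash
python3 -c "
from plant import ctrl
print(ctrl.sign_off())"
```

```text
the job is handed in; nothing more can be done
None
```

The clamp is tightened about an eighth of a turn past first contact, and I've handed the job in. It took about 16 s of robot time.

- **Swing:** I pushed the knob round with one finger until the arm met its stop, where the push force rose to 5–6 N. After release the arm measured about 194.8° in the world frame, against 194.6° expected at the stop.
- **Screw:** I gripped the knob at 50 N and turned it clockwise in one grip. Free torque was about 0.22 N m. It rose sharply to about 0.40 from a screw angle of about 1.35 rad (good to about 0.05 rad). I stopped at about 2.13 rad, which is 0.78 rad or 45° further, with a final torque of about 0.45 N m.
- **Release:** The white mark stayed upright between the fingers when I last viewed it, before the final 0.24 rad, so the grip had not slipped by then. After release the knob sprang back by roughly the spring wind-up I expected.
- **Final check:** The gripper was open and clear, and the force readings were about zero. In the pictures the mould and board were in place, and the jar, spare mould and brush looked undisturbed.

**Disagreements in the checks:** The cameras disagreed by about 2–4 mm on the knob and board positions. After release, the scene camera put the board centre about 6 mm off, while the side camera put it where it was at the start. The knob partly hides the board in the scene view, so I trusted the side camera.

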